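Tip the doming block over and butt it against the bench stop

ROBOT

A 6-joint arm with a two-finger parallel gripper is mounted at the origin on the work surface. World frame = base frame: x ahead of the robot, y to its left, z up, the work surface at z = 0. Lengths are in mm, angles in rad, forces in N, time in s.
With the tool pointing down it reaches from about 300 to 775 mm from the base axis. Payload 14.6 kg.
Tool frame: the origin (TCP) lies midway between the tips of the shut fingers; the grasp point (between the pads) lies 19 mm behind it (manip.hold_point_z is the distance from the TCP to the grasp point, in mm); z points along the fingers, y is the direction in which the jaws open and shut (so a half turn about z gives the same grasp; the last joint's range is limited). The gripper opens to 94 mm and grips with 3 to 60 N. Pads are 16 mm wide; open, the fingers measure 119 mm over their backs; the gripper's body (75 mm by 177 mm) begins 78 mm behind the grasp point.
Start: joints at [-1.252, 0.3, 1.521, -0, 1.321, -0.067], TCP at [206.958, -509.566, 205.446] pointing down, gripper open.
Joint ranges: [-3.03, 3.03], [-0.79, 2.21], [0.23, 2.52], [-1.04, 4.18], [0, 3.07], [-2.55, 2.55]. Speed limits (rad/s): [2.22, 2.22, 2.57, 3.14, 3.14, 3.14].

INTERFACE

Orientations are given as [roll, pitch, yaw] about the fixed x, y, z axes, in that order (R = Rz(yaw) Ry(pitch) Rx(roll)).
In Python, from cell import manip gives the robot as it stands.
- The arm moves only by the shell command python3 -m crank 'ROWS' [OPENING] [FORCE]. ROWS is JSON, a list of rows, each an object with "offset": the shift along the world's x, y, z in m, a list of three; "spin": the turn about the world's z in degrees. In form: [{"offset": [dx, dy, dz], "spin": spin}, ...]. A call has exactly 8 rows; each row is the pose to reach, as a shift and turn from the pose measured when the call began; what a row does not reach only later rows make up. A row lasts 1/12 s, in which the tool goes at most 41.7 mm and 7.16 degrees, less where a joint would pass 70% of its speed; a pose out of reach is approached as far as the arm can. A call with a gripper value outside its range is refused whole. OPENING is the opening, from 0 (shut) to 1 (fully open), set as the call begins (- or left out, the last holds). The fingers move at their own pace and stop on an object; FORCE is the grip in N (left out, the last holds). Time passes only in rows, so rows that repeat a pose let the fingers close, or fill a call up. It gives the time, the measured TCP pose, the force and the opening at its end, in the units of the state.
- manip.read_state(): the state, without advancing time (a new reading comes with each control period).
- manip.camera(name): name is "scene" or "top"; returns a dict with "pixels" (400x640x3 uint8, red, green, blue), "fx", "fy", "cx", "cy" (pixels), "k1" (the pictures are not rectified: a ray, as slopes to the right and down, at radius r is drawn at 1 + k1 r^2 times it, then the intrinsics apply), "extrinsics" (4x4, takes a point from world to camera coordinates). Camera axes: x right, y down, z forward; pixel columns grow to the right and rows downward; lengths in mm; the calibration is good to about 2 mm. A picture is of the moment at which its call begins. There is no depth.
- manip.sign_off(): hands the job in, once; it reports no verdict.
Trained networks look in a picture, given as the dict that the camera call returned (one of the last four; its "shot" number tells which), for a name from the list of things; names that differ only in an ending like _2 or _b are one class to them, and where a whole thing is asked for, a point or a joint stands for the part that bears it (a point fixed in the world has none). Each returns a list of dicts, best first, with "conf" (0 to 1); they miss things now and then, are a little off and sometimes report something else, mostly with a low value. They report only what shows in the picture. A call takes as long as a camera call.
- manip.search_frame(picture, name): "location" ([x, y, z] in mm, in world coordinates, good to about 4 mm: the middle of the surface that is visible of it).
- manip.masks_of(picture, name): "mask" (400x640 bool, what is visible of it).
The state is a dict: "clock": time; "joints": joint angles; "qd": joint speeds; "effort": joint torques, N m; "eef_pos": TCP position; "eef_rot": TCP orientation; "wrist_force": force on the tool from outside, world axes, zero at the start; "moment": the same for the moment, N m; "finger_gap": finger opening in mm.
Only numpy, scipy, OpenCV 4.12 (cv2) and the standard library are available. Lean on these libraries where they do the work, as an engineer would, in place of code of your own. Each camera call takes 0.05 s, during which the arm holds its last target. There are 200 camera calls.

TASK

Get the doming block ready for hammering: of the two upright steel blocks, push over the one with round hollows in its side so that it lies flat with the hollows facing up, then push it along the mat until its end sits flush against the wooden bench stop. Only push it, never lift it, and leave the plain block and all the other things where they stand.

Things in the scene. Friction and masses are not known exactly. Their poses are not given: they have to be found in the camera images.
- doming_block: Steel bar 80 mm tall, 44 wide (y), 32 deep (x), 0.75 kg, upright on a 3 mm mat lying on the bench. Five round hollows (11 to 24 mm wide, 8 deep) in the 44 x 80 face away from the robot. Origin: centre of the small end it stands on (foot). z: from foot to head, up at the start; x: out of the hollowed face, 16 mm from origin. Pushed there near the top it tips towards the robot and lands hollows up.
- doming_block_head (a point): Centre of the doming block's head, the 44 x 32 mm end that is on top at the start, 80 mm from its origin; axes as the block. After tipping this is the end that must sit against the stop.
- doming_block_center (a point): Middle of the doming block, 40 mm above its origin at the start; axes as the block.
- stop: Wooden bar fixed on the mat between the robot and the upright blocks, 260 mm long (its y), 25 thick (its x), 18 high. Origin: centre of its underside, on the mat. x points away from the robot to the blocks; the working face is 12.5 mm from the origin along +x. A block tipped towards it lands some 35 to 80 mm short of that face.
- plain_block: Plain steel block of the same outer size (80 mm tall, 44 x 32 mm foot) standing upright beside the doming block, at least 100 mm from it centre to centre, either to the left or the right. No hollows. Loose; must be left alone. Origin: centre of its underside.
- hammer: Hammer 240 mm long lying on the right part of the mat, loose; leave alone. Origin at its underside, handle along its -x.
- brass_pot: Brass pot 66 mm across, 65 mm tall with tools sticking up to about 135 mm, left of the blocks, loose; leave alone. Origin: centre of its underside.
- brown_pot: Brown pot 72 mm across, 75 mm tall with tools sticking up to about 145 mm, far left, loose; leave alone. Origin: centre of its underside.
- jar: Small amber jar 52 mm across, 60 mm tall, left of the blocks, loose; leave alone. Origin: centre of its underside.
- bangle: Metal bangle 66 mm across, 9 mm high, lying on the mat beyond the blocks, loose; leave alone. Origin: centre of its underside.
- mandrel: Tapered steel ring mandrel 140 mm tall standing on a 70 mm round foot, far right, loose; leave alone. Origin: centre of its underside.

How it is judged (in metres and radians):
On the way:
1. the doming block has been tipped over and lies flat with its hollows up (angle between doming_block's own x axis and vertical below 0.1 rad and height (world z) of doming_block_center below 0.023 m), for 0.2 s.
At the end, for the whole second after the job is handed in: The doming block lies at rest flat on the mat (within about 4.5 degrees), hollows up, its head flush against the bench stop's working face (centre of the head within 4 mm of it, square to it within 4 degrees, within the stop's length), and the plain block still stands in its place (within 15 mm) (angle between doming_block's own x axis and vertical below 0.08 rad and height (world z) of doming_block_center between 0.015 and 0.022 m and x of doming_block_head in the frame of stop between 0.0095 and 0.0165 m and y of doming_block_head in the frame of stop between -0.115 and 0.115 m and x of doming_block in the frame of stop above 0.08 m and angle between the z axis of doming_block and the x axis of stop, either way round below 0.07 rad and linear speed of doming_block below 0.01 m/s and angle between plain_block's own z axis and vertical below 0.05 rad and distance of plain_block from where it was at the start of the episode below 0.015 m); the robot touches nothing.
It fails at once if the doming block is lifted off the mat (its foot more than 37 mm or its middle more than 57 mm above the mat) (height (world z) of doming_block above 0.04 m or height (world z) of doming_block_center above 0.06 m).
It fails at once if the doming block is carried off the mat, upright (foot over 12 mm up) or lying (middle over 32 mm up) ((angle between doming_block's own z axis and vertical below 0.2 rad and height (world z) of doming_block above 0.015 m) or (angle between doming_block's own x axis and vertical below 0.3 rad and height (world z) of doming_block_center above 0.035 m)).
It fails at once if the plain block is pushed away (more than 15 mm) or tipped (distance of plain_block from where it was at the start of the episode above 0.015 m or angle between plain_block's own z axis and vertical above 0.3 rad).
It fails at once if another thing on the bench is moved by more than 25 mm (distance of any of hammer, brass_pot, brown_pot, jar, bangle, mandrel from where it was at the start of the episode above 0.025 m).
It fails at once if an upright bystander is tipped (angle between any of brass_pot, brown_pot, jar, mandrel's own z axis and vertical above 0.5 rad).
It also fails if it takes over 58 s, if anything falls off the work surface, if the arm or the gripper's body presses on something with over 40 N, if the wrist force passes 120 N, or if a joint passes its speed limit or range.

## Working session

There is one attempt and no reset: what is moved stays moved. The work goes in short steps, Python scripts to look and compute and a shell command to move; the robot and the scene stay as the last step left them, time stands still between calls to the robot, and variables do not carry over. Pictures are saved under pics/ and viewed, about 8 in all and at most 12, crops included, and the job is handed in when it is done.

```bash
mkdir -p pics
python3 - <<'E'
from cell import manip
import cv2,numpy as np
print(manip.read_state())
for n in ("scene","top"):
    p=manip.camera(n); cv2.imwrite(f"pics/{n}0.png",p["pixels"][:,:,::-1])
    print(n,p["fx"],p["cx"],p["cy"],p["k1"],np.round(p["extrinsics"],3).tolist())
    for t in ("doming_block","plain_block","stop","hammer","brass_pot","brown_pot","jar","bangle","mandrel"):
        print(t,[(np.round(d["location"]).tolist(),round(d["conf"],2)) for d in manip.search_frame(p,t)][:3])
E
```

```text
{'clock': 0.0, 'joints': array([-1.25160055e+00,  3.00453183e-01,  1.52157932e+00, -1.80425048e-05,
        1.32066047e+00, -6.66189424e-02]), 'qd': array([-0.00061357,  0.0001729 , -0.00061002, -0.00058024,  0.00136506,
        0.00062216]), 'effort': array([-3.66439044e-04, -5.31805944e+01, -3.52734554e+01,  7.08100456e-02,
        2.43931543e-02, -7.52186452e-05]), 'eef_pos': array([ 206.87680258, -509.33789655,  204.896891  ]), 'eef_rot': array([-3.14049361e+00, -5.58105085e-05,  3.85819165e-01]), 'wrist_force': array([0.40283841, 0.57386857, 0.27399481]), 'moment': array([-0.02368357, -0.02850554, -0.02682828]), 'finger_gap': 94.00200347995647}
scene 511.9540796298153 318.4675384560814 196.73291870107525 -0.002849344033989764 [[-0.626, 0.78, -0.021, 391.152], [0.433, 0.324, -0.841, -195.085], [-0.649, -0.535, -0.541, 1969.17], [0.0, 0.0, 0.0, 1.0]]
doming_block [([648.0, 85.0, 52.0], 0.69)]
plain_block [([625.0, -39.0, 54.0], 0.79)]
stop [([462.0, 35.0, 20.0], 0.93), ([770.0, -25.0, 11.0], 0.23)]
hammer [([591.0, -192.0, 23.0], 0.61)]
brass_pot [([695.0, 282.0, 70.0], 0.86), ([515.0, 215.0, 43.0], 0.17)]
brown_pot [([586.0, 563.0, 71.0], 0.98), ([652.0, 85.0, 49.0], 0.28)]
jar [([513.0, 213.0, 43.0], 0.61)]
bangle [([771.0, -26.0, 10.0], 0.58), ([590.0, -191.0, 21.0], 0.42), ([697.0, 284.0, 70.0], 0.42)]
mandrel [([484.0, -540.0, 23.0], 0.79)]
top 493.66020932024475 319.35786627504314 206.1696425283647 -0.05112978348309352 [[-0.0, -1.0, 0.0, -8.951], [-0.997, 0.0, -0.081, 615.138], [0.081, -0.001, -0.997, 1714.177], [0.0, 0.0, 0.0, 1.0]]
doming_block [([632.0, 78.0, 82.0], 0.52)]
plain_block [([609.0, -47.0, 82.0], 0.52)]
stop [([567.0, -201.0, 28.0], 0.57), ([457.0, 22.0, 26.0], 0.56)]
hammer [([567.0, -204.0, 24.0], 0.83)]
brass_pot [([678.0, 269.0, 72.0], 0.58)]
brown_pot []
jar [([502.0, 196.0, 63.0], 0.46)]
bangle []
mandrel [([473.0, -539.0, 13.0], 0.83)]
```

Run:
```python
import cv2,numpy as np
a=cv2.imread("pics/scene0.png");b=cv2.imread("pics/top0.png")
cv2.imwrite("pics/topcrop.png",cv2.resize(b[100:300,200:440],None,fx=3,fy=3,interpolation=cv2.INTER_CUBIC)[:600])
```

```text
(no output)
```

View pics/scene0.png

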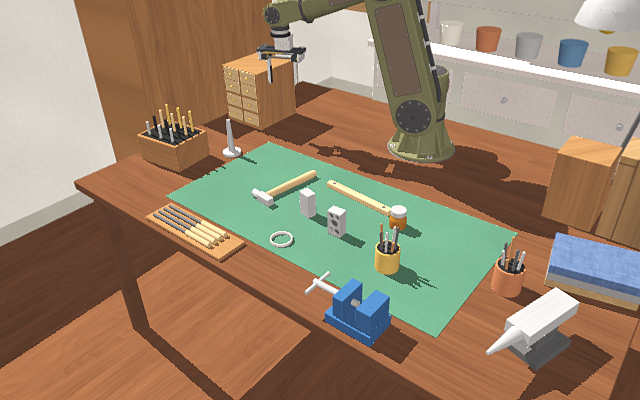

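View pics/topcrop.png

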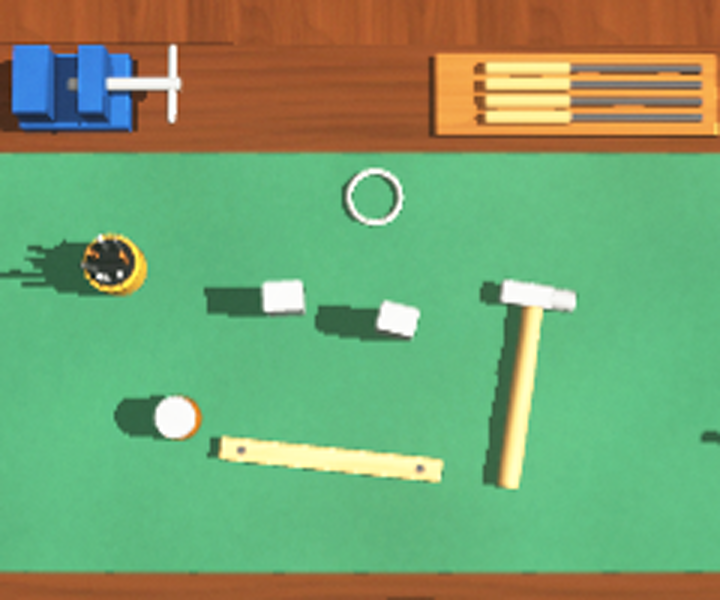

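```bash
cat > h.py <<'E'
from cell import manip
import cv2,numpy as np
def back(p,uv,z):
    uv=np.atleast_2d(np.asarray(uv,float))
    d=np.stack([(uv[:,0]-p["cx"])/p["fx"],(uv[:,1]-p["cy"])/p["fy"]],1); s=d.copy()
    for _ in range(5): s=d/(1+p["k1"]*(s**2).sum(1,keepdims=True))
    E=np.asarray(p["extrinsics"]);R,t=E[:3,:3],E[:3,3]
    r=np.c_[s,np.ones(len(s))]@R; c=-R.T@t
    return c+r*((z-c[2])/r[:,2])[:,None]
def proj(p,X):
    E=np.asarray(p["extrinsics"]);X=np.atleast_2d(X)@E[:3,:3].T+E[:3,3]
    s=X[:,:2]/X[:,2:];s=s*(1+p["k1"]*(s**2).sum(1,keepdims=True))
    return s*[p["fx"],p["fy"]]+[p["cx"],p["cy"]]
def outline(p,name,z):
    m=manip.masks_of(p,name)
    if not m: return None
    m=m[0]["mask"]; img=m.astype(np.uint8)
    c=max(cv2.findContours(img,cv2.RETR_EXTERNAL,cv2.CHAIN_APPROX_NONE)[0],key=cv2.contourArea)[:,0]
    q=back(p,c,z)[:,:2].astype(np.float32)
    r=cv2.minAreaRect(q); return r,m
E
python3 - <<'E'
from h import *
p=manip.camera("top")
for n,z in (("stop",21),("doming_block",83),("plain_block",83),("brass_pot",68),("jar",60),("bangle",12)):
    o=outline(p,n,z); print(n,o and (o[0],o[1].sum()))
g=lambda a,z:np.round(back(p,np.array(a)/3+[200,100]-[.33,.33],z)[:,:2],1).tolist()
print("stop tl,bl,br,tr",g([[222,436],[219,458],[440,482],[443,460]],21))
print("dom tl tr br bl",g([[263,283],[302,280],[305,307],[265,311]],83))
print("plain",g([[384,300],[419,309],[413,337],[378,328]],83))
E
```

```text
stop (((450.6450500488281, 23.805160522460938), (254.04864501953125, 24.332304000854492), 84.17090606689453), np.int64(452))
doming_block None
plain_block (((608.38671875, -52.373626708984375), (41.28643035888672, 34.809913635253906), 75.90582275390625), np.int64(125))
brass_pot (((672.9935913085938, 275.0426025390625), (76.58851623535156, 65.7304458618164), 45.34571838378906), np.int64(355))
jar (((499.162109375, 198.3257598876953), (48.08127975463867, 48.19422149658203), 0.43983814120292664), np.int64(174))
bangle (((787.36376953125, -43.73976135253906), (7.600853443145752, 2.5490174293518066), 44.5915641784668), np.int64(4))
stop tl,bl,br,tr [[478.7, 151.3], [453.1, 154.6], [425.1, -103.6], [450.7, -107.2]]
dom tl tr br bl [[652.1, 100.1], [655.5, 55.8], [624.7, 52.3], [620.1, 97.7]]
plain [[632.6, -37.5], [622.4, -77.2], [590.5, -70.3], [600.7, -30.6]]
```

The scene view shows the hollows on the left block (pixel 337,222; y≈+77, yaw≈+5°). The top view shows the stop turned to about -6°, so the block also has to turn by about -11°. I'll go behind the block with the fingers slightly apart, so that both of them touch its face.

```bash
python3 -m crank '[{"offset":[0.025,0.03,0],"spin":-2},{"offset":[0.05,0.06,0],"spin":-5},{"offset":[0.075,0.09,0],"spin":-9},{"offset":[0.1,0.12,0],"spin":-13},{"offset":[0.125,0.15,0],"spin":-17},{"offset":[0.15,0.18,0],"spin":-17},{"offset":[0.175,0.21,0],"spin":-17},{"offset":[0.2,0.24,0],"spin":-17}]' 0.16 30; python3 -m crank '[{"offset":[0.027,0.03,0],"spin":0},{"offset":[0.055,0.06,0],"spin":0},{"offset":[0.082,0.09,0],"spin":0},{"offset":[0.11,0.12,0],"spin":0},{"offset":[0.138,0.15,0],"spin":0},{"offset":[0.165,0.18,0],"spin":0},{"offset":[0.192,0.21,0],"spin":0},{"offset":[0.21,0.23,0],"spin":0}]'
```

```text
clock: 2.02
eef_pos: [407.9, -267.9, 205.7]
eef_rot: [3.141, -0.0, 0.089]
wrist_force: [0.6, -0.2, 0.5]
finger_gap: 44.0
clock: 2.68
eef_pos: [619.4, -34.9, 205.4]
eef_rot: [3.142, -0.0, 0.091]
wrist_force: [-0.6, -0.7, -0.6]
finger_gap: 14.7
```

```bash
python3 -m crank '[{"offset":[0.02,0.025,0],"spin":0},{"offset":[0.04,0.055,0],"spin":0},{"offset":[0.06,0.085,0],"spin":0},{"offset":[0.07,0.105,0],"spin":0},{"offset":[0.072,0.115,-0.02],"spin":0},{"offset":[0.072,0.115,-0.05],"spin":0},{"offset":[0.072,0.115,-0.08],"spin":0},{"offset":[0.072,0.115,-0.1],"spin":0}]'; python3 -m crank '[{"offset":[0,0,-0.01],"spin":0},{"offset":[0,0,-0.02],"spin":0},{"offset":[0,0,-0.03],"spin":0},{"offset":[0,0,-0.034],"spin":0},{"offset":[0,0,-0.034],"spin":0},{"offset":[0,0,-0.034],"spin":0},{"offset":[0,0,-0.034],"spin":0},{"offset":[0,0,-0.034],"spin":0}]'
python3 - <<'E'
from h import *
p=manip.camera("top"); q=manip.camera("scene")
a=p["pixels"][150:250,230:370]; u,v=proj(q,[650,80,60])[0].astype(int); b=q["pixels"][v-60:v+60,u-70:u+70]
a=cv2.resize(a,(560,400)); b=cv2.resize(b,(467,400))
cv2.imwrite("pics/near.png",np.hstack([a[:,:400],b[:,:400]])[:,:,::-1])
E
```

```text
clock: 3.35
eef_pos: [690.4, 80.3, 102.1]
eef_rot: [3.142, 0.003, 0.091]
wrist_force: [0.4, -0.5, -0.6]
finger_gap: 15.3
clock: 4.02
eef_pos: [690.8, 80.4, 69.1]
eef_rot: [-3.142, 0.001, 0.091]
wrist_force: [-0.5, -1.0, 0.4]
finger_gap: 15.0
```

View pics/near.png

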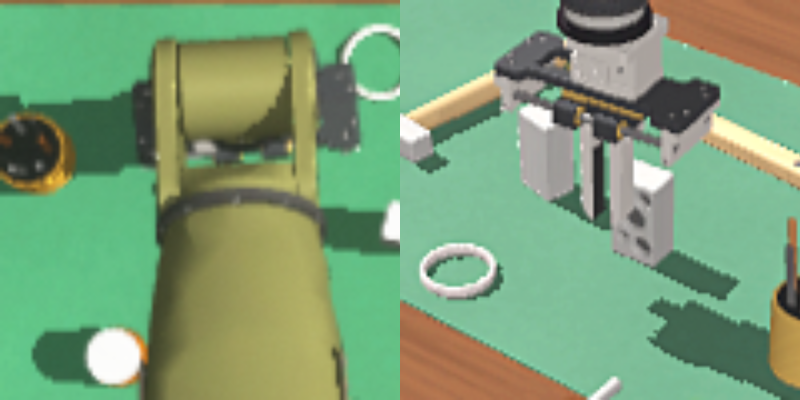

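```bash
python3 -m crank '[{"offset":[-0.006,0,0],"spin":0},{"offset":[-0.012,-0.001,0],"spin":0},{"offset":[-0.018,-0.0015,0],"spin":0},{"offset":[-0.023,-0.002,0],"spin":0},{"offset":[-0.027,-0.0025,0],"spin":0},{"offset":[-0.031,-0.003,0],"spin":0},{"offset":[-0.035,-0.003,0],"spin":0},{"offset":[-0.038,-0.0035,0],"spin":0}]'
python3 - <<'E'
from h import *
q=manip.camera("scene")
u,v=proj(q,[640,80,60])[0].astype(int); b=q["pixels"][v-60:v+60,u-70:u+70]
cv2.imwrite("pics/tip1.png",cv2.resize(b,(467,400))[:,:,::-1])
E
```

```text
clock: 4.78
eef_pos: [652.3, 76.9, 68.9]
eef_rot: [-3.142, 0.002, 0.091]
wrist_force: [0.3, 0.2, 0.6]
finger_gap: 15.2
```

View pics/tip1.png

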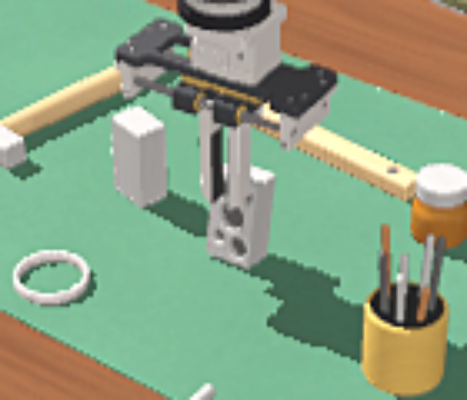

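Run:
```python
from h import *
q=manip.camera("scene"); s=manip.read_state(); t=s["eef_pos"]; print(t,s["wrist_force"])
u,v=proj(q,[640,80,60])[0].astype(int); x0,y0=u-35,v-35
b=cv2.resize(q["pixels"][y0:y0+65,x0:x0+75],None,fx=8,fy=8,interpolation=cv2.INTER_CUBIC)[:,:,::-1].copy()
a=np.radians(5.2);X=np.array([np.cos(a),np.sin(a),0]);Y=np.array([-np.sin(a),np.cos(a),0]);Z=np.array([0,0,1])
d=lambda P,c:[cv2.circle(b,tuple(((uv-[x0,y0]+.5)*8).astype(int)),3,c,-1) for uv in proj(q,P)]
c=np.array([638,76.5,3])
d([c+16*X+sy*22*Y+z*Z for sy in(-1,1) for z in(0,80)]+[c-16*X+22*sy*Y+80*Z for sy in(-1,1)],(0,0,255))
d([t+x*X+y*Y for x in(-8,8) for y in(-20,-7.5,7.5,20)],(255,0,0))
cv2.imwrite("pics/ov.png",b)
```

```text
[652.30353651  76.85357489  68.7554073 ] [0.7409222  0.66427522 0.33474875]
```

View pics/ov.png

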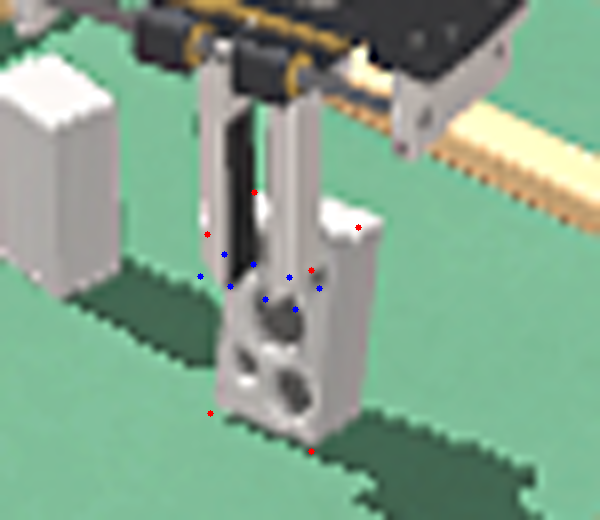

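Run:
```python
from h import *
q=manip.camera("scene")
u,v=proj(q,[640,80,60])[0].astype(int); x0,y0=u-35,v-35
f=lambda a,z:back(q,np.array(a)/8-.5+[x0,y0],z)[:,:2].round(1).tolist()
print(f([[218,402],[313,443],[360,413]],3),f([[382,222]],83))
```

```text
[[648.6, 54.1], [647.5, 97.1], [622.4, 100.0]] [[612.1, 101.5]]
```

The block's far face is at about x=648 and the fingers are centred on it. I'll keep pushing.

```bash
python3 -m crank '[{"offset":[-0.004,0.001,0],"spin":0},{"offset":[-0.008,0.001,0],"spin":0},{"offset":[-0.012,0.001,0],"spin":0},{"offset":[-0.016,0.001,0],"spin":0},{"offset":[-0.02,0.001,0],"spin":0},{"offset":[-0.024,0.0,0],"spin":0},{"offset":[-0.027,0.0,0],"spin":0},{"offset":[-0.03,0.0,0],"spin":0}]'
python3 - <<'E'
from h import *
q=manip.camera("scene"); 
u,v=proj(q,[620,80,60])[0].astype(int); x0,y0=u-40,v-35
cv2.imwrite("pics/tip2.png",cv2.resize(q["pixels"][y0:y0+65,x0:x0+75],None,fx=8,fy=8,interpolation=cv2.INTER_CUBIC)[:,:,::-1])
E
```

```text
clock: 5.6
eef_pos: [621.9, 76.8, 68.5]
eef_rot: [-3.142, 0.003, 0.091]
wrist_force: [0.0, -0.3, 0.9]
finger_gap: 14.8
```

View pics/tip2.png

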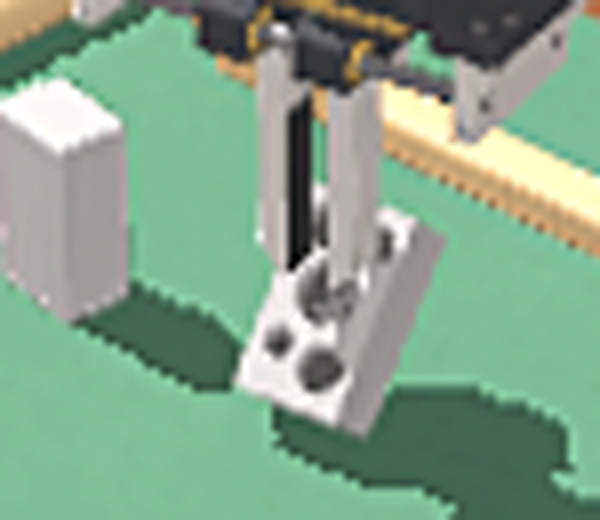

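The block is tilting towards the robot. I'll push it past balance, then retreat up and back so the camera can see it.

```bash
python3 -m crank '[{"offset":[-0.004,0,0],"spin":0},{"offset":[-0.008,0,0],"spin":0},{"offset":[-0.012,0,0],"spin":0},{"offset":[-0.015,0,0],"spin":0},{"offset":[-0.015,0,0],"spin":0},{"offset":[-0.015,0,0],"spin":0},{"offset":[-0.015,0,0],"spin":0},{"offset":[-0.015,0,0],"spin":0}]'; python3 -m crank '[{"offset":[0.02,0,0],"spin":0},{"offset":[0.05,0,0.005],"spin":-3},{"offset":[0.08,0.0,0.01],"spin":-6},{"offset":[0.08,0,0.01],"spin":-11},{"offset":[0.08,0,0.01],"spin":-11},{"offset":[0.08,0,0.01],"spin":-11},{"offset":[0.08,0,0.01],"spin":-11},{"offset":[0.08,0,0.01],"spin":-11}]'
cat > look.py <<'E'
from h import *
import sys
q=manip.camera("scene")
u,v=proj(q,[560,70,20])[0].astype(int); x0,y0=u-50,v-35
print(x0,y0)
cv2.imwrite(sys.argv[1],cv2.resize(q["pixels"][y0:y0+70,x0:x0+100],None,fx=8,fy=8,interpolation=cv2.INTER_CUBIC)[:,:,::-1])
E
python3 look.py pics/flat.png
```

```text
clock: 6.32
eef_pos: [606.7, 76.9, 68.4]
eef_rot: [-3.142, 0.003, 0.091]
wrist_force: [0.1, 0.5, 0.2]
finger_gap: 15.2
clock: 6.98
eef_pos: [686.2, 77.0, 78.5]
eef_rot: [3.142, 0.003, -0.099]
wrist_force: [-0.3, -0.5, 0.8]
finger_gap: 14.9
299 179
```

View pics/flat.png

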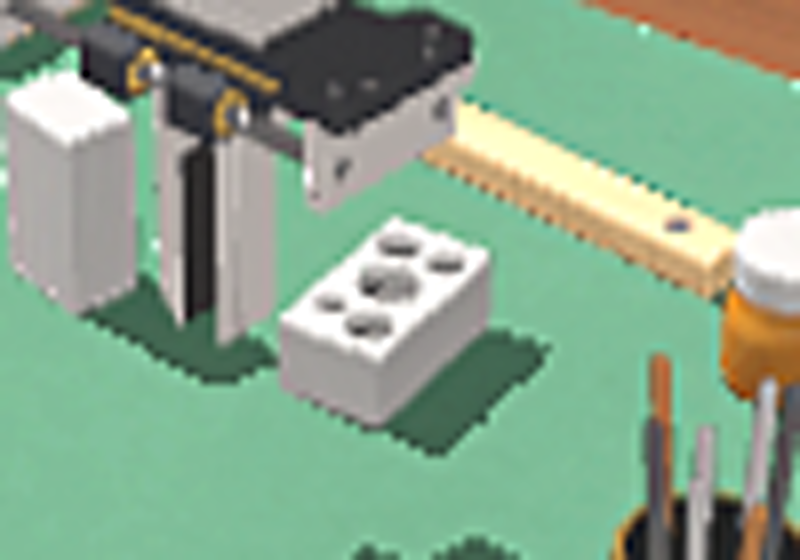

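It lies flat with the hollows up. Next I'll measure its corners against the stop edge in the same picture.

Run:
```python
from h import *
q=manip.camera("scene")
f=lambda a,z:back(q,np.array(a)/8-.5+[299,179],z)[:,:2].round(1).tolist()
print("top fl fr hr hl",f([[282,320],[375,360],[490,250],[398,218]],35))
print("bot",f([[280,388],[375,425],[488,320]],3))
print("stop top edge",f([[430,150],[712,267]],21))
o=outline(q,"doming_block",35);print(o and o[0])
```

```text
top fl fr hr hl [[623.8, 57.8], [623.6, 100.1], [540.0, 92.8], [543.2, 52.2]]
bot [[623.4, 56.3], [620.7, 98.3], [540.4, 93.0]]
stop top edge [[478.9, 21.5], [481.6, 155.4]]
((598.5086059570312, 86.06242370605469), (113.58366394042969, 63.41905212402344), 5.574946880340576)
```

```bash
python3 -m crank '[{"offset":[0,0,-0.015],"spin":0},{"offset":[0,0,-0.03],"spin":0},{"offset":[0,0,-0.045],"spin":0},{"offset":[0,0,-0.055],"spin":0},{"offset":[0,0,-0.061],"spin":0},{"offset":[0,0,-0.063],"spin":0},{"offset":[0,0,-0.063],"spin":0},{"offset":[0,0,-0.063],"spin":0}]'; python3 -m crank '[{"offset":[-0.008,0,0],"spin":0},{"offset":[-0.016,0,0],"spin":0},{"offset":[-0.024,0,0],"spin":0},{"offset":[-0.032,0,0],"spin":0},{"offset":[-0.038,0,0],"spin":0},{"offset":[-0.043,0,0],"spin":0},{"offset":[-0.046,0,0],"spin":0},{"offset":[-0.049,0,0],"spin":0}]'; python3 -m crank '[{"offset":[-0.004,0,0],"spin":0},{"offset":[-0.008,0.0005,0],"spin":0},{"offset":[-0.012,0.001,0],"spin":0},{"offset":[-0.016,0.0015,0],"spin":0},{"offset":[-0.02,0.002,0],"spin":0},{"offset":[-0.024,0.0025,0],"spin":0},{"offset":[-0.028,0.003,0],"spin":0},{"offset":[-0.032,0.0035,0],"spin":0}]'; python3 look.py pics/push1.png
```

```text
clock: 7.8
eef_pos: [686.8, 77.0, 16.3]
eef_rot: [-3.141, 0.002, -0.1]
wrist_force: [-0.3, 0.4, 0.8]
finger_gap: 15.2
clock: 8.47
eef_pos: [637.9, 77.0, 16.7]
eef_rot: [-3.141, 0.001, -0.1]
wrist_force: [0.3, -0.1, -1.4]
finger_gap: 15.2
clock: 9.13
eef_pos: [605.6, 80.5, 16.8]
eef_rot: [-3.141, 0.001, -0.1]
wrist_force: [4.0, -1.7, 1.2]
finger_gap: 15.2
299 179
```

View pics/push1.png

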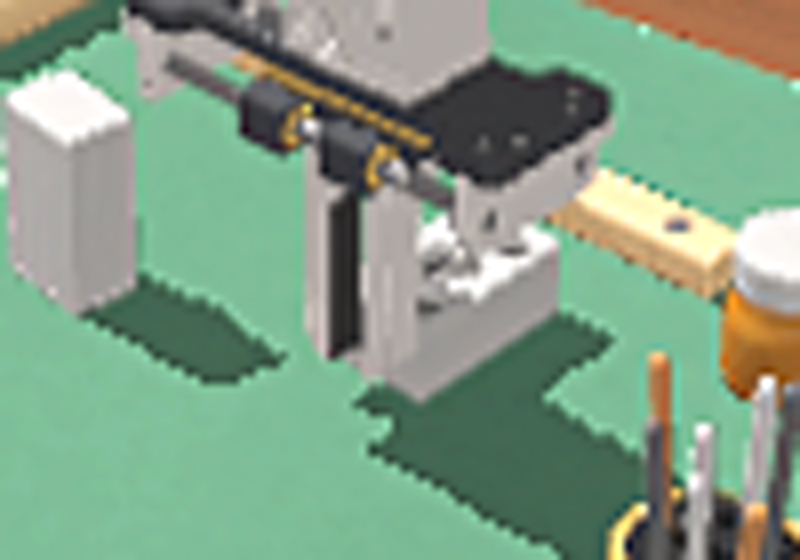

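The push is smooth at about 4 N and the block is turning towards square. Next come 34 mm more along the stop's normal, then a slow approach watching the force.

```bash
python3 -m crank '[{"offset":[-0.004,0.0005,0],"spin":0},{"offset":[-0.008,0.001,0],"spin":0},{"offset":[-0.012,0.0013,0],"spin":0},{"offset":[-0.016,0.0017,0],"spin":0},{"offset":[-0.02,0.002,0],"spin":0},{"offset":[-0.024,0.0025,0],"spin":0},{"offset":[-0.029,0.003,0],"spin":0},{"offset":[-0.034,0.0035,0],"spin":0}]'; python3 -m crank '[{"offset":[-0.001,0,0],"spin":0},{"offset":[-0.002,0,0],"spin":0},{"offset":[-0.003,0,0],"spin":0},{"offset":[-0.004,0.0005,0],"spin":0},{"offset":[-0.005,0.0005,0],"spin":0},{"offset":[-0.006,0.0005,0],"spin":0},{"offset":[-0.007,0.0007,0],"spin":0},{"offset":[-0.008,0.0008,0],"spin":0}]'; python3 look.py pics/push2.png
```

```text
clock: 9.85
eef_pos: [570.7, 84.2, 16.8]
eef_rot: [-3.141, 0.001, -0.1]
wrist_force: [4.3, 0.4, 2.3]
finger_gap: 15.0
clock: 10.52
eef_pos: [562.5, 85.0, 16.8]
eef_rot: [-3.141, 0.001, -0.1]
wrist_force: [3.3, -0.1, 0.3]
finger_gap: 15.0
299 179
```

View pics/push2.png

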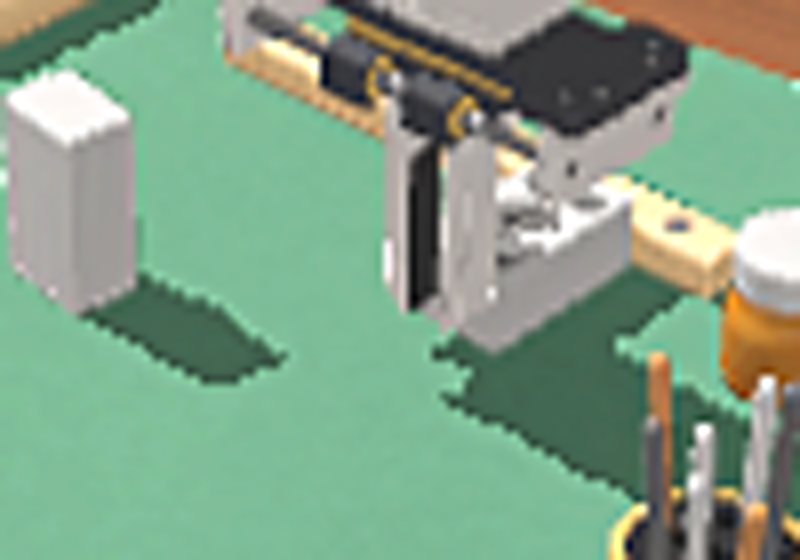

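```bash
python3 -m crank '[{"offset":[-0.0005,0,0],"spin":0},{"offset":[-0.001,0,0],"spin":0},{"offset":[-0.0015,0,0],"spin":0},{"offset":[-0.002,0,0],"spin":0},{"offset":[-0.0025,0,0],"spin":0},{"offset":[-0.003,0.0003,0],"spin":0},{"offset":[-0.003,0.0003,0],"spin":0},{"offset":[-0.003,0.0003,0],"spin":0}]'
```

```text
clock: 11.23
eef_pos: [561.9, 85.0, 17.8]
eef_rot: [-3.141, -0.005, -0.1]
wrist_force: [16.3, -3.1, -1.4]
finger_gap: 15.0
```

```bash
python3 -m crank '[{"offset":[-0.0005,0,0],"spin":0},{"offset":[-0.001,0,0],"spin":0},{"offset":[-0.0015,0,0],"spin":0},{"offset":[-0.002,0,0],"spin":0},{"offset":[-0.002,0,0],"spin":0},{"offset":[-0.002,0,0],"spin":0},{"offset":[-0.002,0,0],"spin":0},{"offset":[-0.002,0.0,0],"spin":0}]'
```

```text
clock: 11.9
eef_pos: [562.0, 84.8, 18.8]
eef_rot: [-3.14, -0.011, -0.1]
wrist_force: [13.4, -2.1, -1.4]
finger_gap: 15.2
```

Contact: the force rose to about 15 N and the tool stopped. I'll back off, rise and clear the view to check.

```bash
python3 -m crank '[{"offset":[0.005,0,0],"spin":0},{"offset":[0.015,-0.001,0],"spin":0},{"offset":[0.03,-0.003,0],"spin":0},{"offset":[0.05,-0.005,0],"spin":0},{"offset":[0.06,-0.005,0.03],"spin":0},{"offset":[0.06,-0.005,0.07],"spin":0},{"offset":[0.06,-0.005,0.11],"spin":0},{"offset":[0.06,-0.005,0.15],"spin":0}]';  python3 -m crank '[{"offset":[0,-0.03,0.02],"spin":0},{"offset":[0,-0.07,0.03],"spin":0},{"offset":[0,-0.11,0.03],"spin":0},{"offset":[0,-0.15,0.03],"spin":0},{"offset":[0,-0.19,0.03],"spin":0},{"offset":[0,-0.23,0.03],"spin":0},{"offset":[0,-0.27,0.03],"spin":0},{"offset":[0,-0.3,0.03],"spin":0}]'
python3 - <<'E'
from h import *
p=manip.camera("top");q=manip.camera("scene")
a=p["pixels"][190:260,265:345]; u,v=proj(q,[500,80,20])[0].astype(int); x0,y0=u-40,v-35
b=q["pixels"][y0:y0+70,x0:x0+80]; print(x0,y0)
cv2.imwrite("pics/end.png",np.hstack([cv2.resize(c,(400,350),interpolation=cv2.INTER_CUBIC) for c in(a,b)])[:,:,::-1])
o=outline(p,"stop",21);print(o and o[0])
o=outline(p,"doming_block",35);print(o and o[0])
E
```

```text
clock: 12.57
eef_pos: [621.2, 79.8, 169.8]
eef_rot: [-3.141, -0.008, -0.1]
wrist_force: [0.4, -0.8, -0.5]
finger_gap: 15.0
clock: 13.23
eef_pos: [620.2, -223.0, 199.2]
eef_rot: [-3.14, -0.006, -0.101]
wrist_force: [0.1, 0.7, 0.5]
finger_gap: 15.3
323 171
((450.66705322265625, 23.645156860351562), (255.14614868164062, 25.767793655395508), 83.9817886352539)
((510.07244873046875, 88.01036071777344), (52.28712463378906, 83.58096313476562), 89.99299621582031)
```

View pics/end.png

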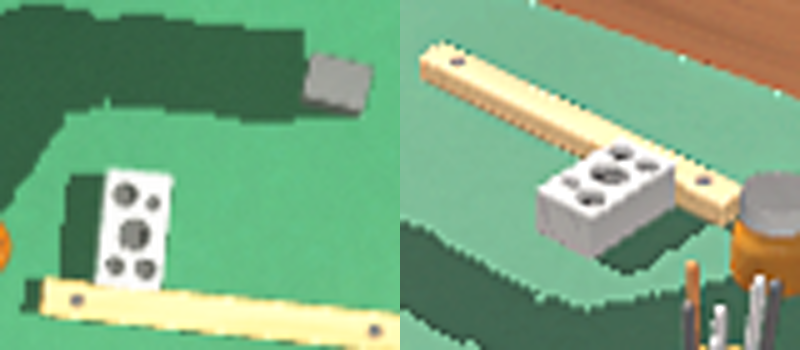

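Run:
```python
from h import *
p=manip.camera("top")
I=p["pixels"].astype(float)
sat=I[:,:,0]  # red: white/wood high, green mat low
def edge(fixed,lo,hi,rows):   # threshold crossings, subpixel
    out=[]
    for k in fixed:
        s=sat[k,lo:hi+1] if rows else sat[lo:hi+1,k]
        th=(s.max()+s.min())/2; g=s-th
        i=np.flatnonzero(g[:-1]*g[1:]<0)
        if len(i)!=1: continue
        c=lo+i[0]+g[i[0]]/(g[i[0]]-g[i[0]+1]); out.append([c,k] if rows else [k,c])
    return np.array(out)
def ang(uv,z,n):
    P=back(p,uv,z)[:,:2]; vx,vy,x,y=cv2.fitLine(P.astype(np.float32),cv2.DIST_HUBER,0,.01,.01).ravel()
    print(n,len(P),round(float(np.degrees(np.arctan2(vy,vx))),2),(round(float(x),1),round(float(y),1)))
ang(edge(range(226,245),281,288,True),35,"left side")
ang(edge(range(226,245),295,303,True),35,"right side")
ang(edge(range(287,299),220,228,False),35,"foot edge")
ang(edge(list(range(300,345)),245,254,False),21,"stop face")
for n in("plain_block",):
    o=outline(p,n,83);print(n,o and o[0])
print({n:[np.round(d["location"]).tolist() for d in manip.search_frame(p,n)][:1] for n in("hammer","brass_pot","jar")})
```

```text
left side 14 -5.45 (514.5, 111.8)
right side 13 -6.4 (515.9, 65.0)
foot edge 7 84.59 (552.0, 78.4)
stop face 45 84.04 (461.6, -18.4)
plain_block ((607.4095458984375, -52.677974700927734), (44.12574768066406, 38.89521789550781), 71.54751586914062)
{'hammer': [], 'brass_pot': [[680.0, 271.0, 72.0]], 'jar': [[498.0, 197.0, 65.0]]}
```

```bash
python3 -c "
from cell import manip
print(manip.sign_off(), manip.read_state()['clock'])"
```

```text
the job is handed in; nothing more can be done
the job is handed in; nothing more can be done
```

The doming block now lies flat with its hollows up and its head against the bench stop. I handed the job in at about 13 s, with the arm clear of everything. The sign-off reports no verdict.

**What I did:** I pushed the block over towards the robot with two slightly spread fingers. I then pushed it from its foot end along the stop's normal until the force rose to about 15 N.

**Last checks, from the top camera:**
- **Squareness:** the block's sides are at -5.5° and -6.4°, its foot edge works out to -5.4°, and the stop is at -6.0°. That is square within about 0.6°, against the 4° allowed.
- **Gap:** the foot edge is about 80 mm from the stop's face, which is the block's own length, so no gap is left.
- **Plain block:** it stands where it did, within 1 mm.
- **Other things:** the jar and brass pot read within about 4 mm of their start, which is the detector's accuracy.

**Failed or disagreeing checks:**
- The hammer was not detected in the last picture, where the arm was probably in the way. The tool never went near it except well above.
- I did not check the bangle, mandrel or brown pot again at the end.
- The two cameras disagreed by about 6 to 8 mm on absolute x, so I relied on contact force and same-picture distances for the fit.

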